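Seat a reference cell in the photometer's light path

TASK

Take the amber glass reference cell from its blue stand and set it upright in the photometer's spring-jaw holder with its clear faces looking along the light path: hold it beside the jaw just above the wall tops, push the jaw back with it, slide it down until you feel the seat and press it firmly home with about 12 N. Then let go and leave it there. It is glass: never force it against the holder with more than 30 N, and do not disturb the bottles, the beaker or the blue slide case.

Things in the scene. Friction and masses are not known exactly. Their poses are not given: they have to be found in the camera images.
- cell_center (a point): Centre of the reference cell, a 22x22x75 mm upright block, 70-120 g: lower 50 mm amber glass, upper 25 mm a black grip cap, same section. Point 37.5 mm above its bottom. z up; y = light direction, normal to its two clear amber faces; x = normal to the two frosted white faces. Orange stripe on the cap's top runs along y. Half a turn makes no difference, a quarter turn is wrong.
- stand: Fixed blue plastic stand, 56x56x16 mm, origin at the centre of its underside. The cell starts upright in the loose square pocket in its middle, 12 mm deep (cell's bottom 4 mm above the worktop), sides parallel to the stand's. To its left stands a tall analyser (420 mm high): front at x = 0.46 m, right side at y = 0.14 m; the arm must come round in front of it.
- photometer: Photometer fixed on the worktop, 84 (x) x 150 (y) mm, origin at the centre of its underside. y = light path: white lamp housing at +y, black detector housing at -y, inner ends 33 mm from the middle, tops 51 mm high with an orange line along the path. x points to the spring jaw. The cell's place is the well in the middle. A 38 mm high spring block stands behind the jaw, at x = 30 to 38 mm.
- well (a point): Middle of the cell's final place, at the height of the well's wall tops (46 mm above worktop); axes as photometer. Fixed wall at -x, inner face 11 mm from here, 6 mm thick. Side cheeks at +y and -y, inner faces 12.25 mm from here. Tops rounded, 3 mm radius. Rigid flat seat 20 to 30 mm below here, set by hand, height not measured: feel for it. Once let go, the cell is pushed flush to the fixed wall.
- jaw (a joint): Travel of the spring jaw along the photometer's +x, m: 0 at rest, 0.004 with cell in place, stop at 0.008. Steel plate 14 mm wide in y, top 12 mm above point well, rounded 3 mm. At rest its face is 7 mm from the well's middle: it bars the cell from going straight down. Pushes back with 2 N at rest, 5 N with cell in place, 8 N at the stop; its friction holds a cell let go above the seat.
- brown_bottle: Bystander: brown reagent bottle with yellow cap, 44 mm across, 90 mm high, origin at the centre of its underside.
- white_bottle: Bystander: white reagent bottle with blue cap, 48 mm across, 105 mm high, origin at the centre of its underside.
- beaker: Bystander: small plastic beaker, 51 mm across, 52 mm high, origin at the centre of its underside.
- slide_case: Bystander: closed blue slide case, 57 x 87 x 32 mm, origin at the centre of its underside.
Mind the look-alikes: they are no part of the job. There is more than one size of the part that bears cell_center; the job needs the smaller.

How it is judged (in metres and radians):
On the way, in this order (a step that is already met when the one before it is completed fails the run):
1. the cell is lifted out of its stand (height (world z) of cell_center above 0.07 m and contact force between cell and stand below 0.05 N), for 0.1 s.
2. the cell, clear faces in the light path and jaw pushed back, is pressed onto the seat with at least 5 N (contact force between cell and seat above 5 N and angle between the y axis of cell_center and the y axis of well, either way round below 0.12 rad and value of joint jaw above 0.003 m and horizontal distance between cell_center and well below 0.005 m), for 0.2 s.
At the end, for the whole second after the job is handed in: The cell stands at rest on the seat (its bottom within 1.5 mm of it), upright within 0.05 rad, its clear faces square to the light path within 0.08 rad, its axis within 2.5 mm of its place, clamped by the spring jaw (z of cell in the frame of seat below 0.0015 m and angle between the y axis of cell_center and the y axis of well, either way round below 0.08 rad and angle between cell_center's own z axis and vertical below 0.05 rad and horizontal distance between cell_center and well below 0.0025 m and z of cell_center in the frame of well below 0.019 m and value of joint jaw above 0.003 m and linear speed of cell below 0.01 m/s); the robot touches nothing.
It fails at once if the cell is forced against the holder or its seat with more than 30 N (contact force between cell and photometer above 30 N or contact force between cell and seat above 30 N).
It fails at once if a bottle, the beaker or the slide case is moved by more than 15 mm (distance of any of brown_bottle, white_bottle, beaker, slide_case from where it was at the start of the episode above 0.015 m).
It also fails if it takes over 67 s, if anything falls off the work surface, if the arm or the gripper's body presses on something with over 40 N, if the wrist force passes 120 N, or if a joint passes its speed limit or range.

ROBOT

A 6-joint arm with a two-finger parallel gripper is mounted at the origin on a cart in front of the work surface, level with it; the furniture and walls round the work are solid. World frame = base frame: x ahead of the robot, y to its left, z up, the work surface at z = 0. Lengths are in mm, angles in degrees, forces in N, time in s.
With the tool pointing down it reaches from about 300 to 850 mm from the base axis. Payload 4.2 kg.
Tool frame: the origin (TCP) lies between the finger pads; the fingertips stand 8 mm ahead of it and the grasp point (between the pads) lies 11 mm behind it; x points along the fingers, y is the direction in which the jaws open and shut, and the axes are right-handed (so a half turn about x gives the same grasp; the last joint's range is limited). The gripper opens to 91 mm and grips with 3 to 60 N. Pads are 32 mm wide; open, the fingers measure 118 mm over their backs; the gripper's body (76 mm by 178 mm) begins 60 mm behind the grasp point.
Start: joints at [73.912, 18.312, 89.639, -0, 72.044, -1.146], TCP at [148.268, 555.573, 195.976] pointing down, gripper open.
Joint ranges: [-177.97, 177.97], [-48.28, 115.42], [12.27, 149.76], [-77.06, 257.06], [2.81, 150.46], [-146.56, 146.56]. Speed limits (degrees/s): [147.25, 147.25, 180, 180, 180, 180].

INTERFACE

Orientations are given as [roll, pitch, yaw] about the fixed x, y, z axes, in that order (R = Rz(yaw) Ry(pitch) Rx(roll)).
In Python, from workcell import env gives the robot as it stands.
- The arm moves only by the tool arm_command, never from a script. Its arguments are lists of equal length, an entry for each row: "slide": the shift along the tool's x, y, z in cm, a list of three; "turn": the turn, a rotation vector about the tool's x, y, z in rad, a list of three; "grip": the closure in counts, from 0 (fully open) to 255 (shut). A call has 1 to 20 rows; each row is the pose to reach, as a shift and turn from the pose commanded when the call began, along the tool's axes at that moment; what a row does not reach only later rows make up. A row lasts 1/12 s, in which the tool goes at most 41.7 mm and 7.16 degrees, less where a joint would pass 70% of its speed; a pose out of reach is approached as far as the arm can. A call with a gripper value outside its range is refused whole. The fingers move at their own pace and stop on an object; "newtons" is the grip in N (left out, the last holds). Time passes only in rows, so rows that repeat a pose let the fingers close. It gives the time, the measured TCP pose, the force and the opening at its end, in the units of the state.
- env.state(): the state, without advancing time (a new reading comes with each control period).
- env.grab_frame(name): name is "side" or "top" or "wrist"; returns (picture, depth): 384x512x3 uint8, red, green, blue; 384x512 float32, mm along the optical axis (not along the pixel's ray), 0 where there is no reading.
- env.calibration(name): a dict with "K" (3x3 intrinsics, pixels), "k1" (the pictures are not rectified: a ray, as slopes to the right and down, at radius r is drawn at 1 + k1 r^2 times it, then the intrinsics apply), "camera_from_world" (4x4, takes a point from world to camera coordinates); the wrist camera has in their place "T_tool_cam" (4x4, takes a point from camera to tool coordinates, whose origin is the TCP and whose axes are the tool frame's). Camera axes: x right, y up, looking along -z (the intrinsics and any distortion apply to the point x, -y, -z); pixel columns grow to the right and rows downward; lengths in mm; the calibration is good to about 2 mm. A picture is of the moment at which its call begins: read the wrist's pose just before it. calibration takes no time and is no camera call.
- env.job_done(): hands the job in, once; it reports no verdict.
Trained networks look in the newest picture that a camera, given by its name, has taken for a name from the list of things; names that differ only in an ending like _2 or _b are one class to them, and where a whole thing is asked for, a point or a joint stands for the part that bears it (a point fixed in the world has none). Each returns a list of dicts, best first, with "p" (0 to 1); they miss things now and then, are a little off and sometimes report something else, mostly with a low value. They report only what shows in the picture. A call takes as long as a camera call. They do not tell look-alikes from the thing itself.
- env.search_frame(camera, label): "point" ([x, y, z] in mm, in world coordinates, good to about 4 mm: the middle of the surface that is visible of it).
The state is a dict: "time_s": time; "qpos": joint angles; "qvel": joint speeds; "effort": joint torques, N m; "ee_pos": TCP position; "ee_rot": TCP orientation; "force": force on the tool from outside, world axes, zero at the start; "torque": the same for the moment, N m; "gripper_width": finger opening in mm.
Only numpy, scipy, OpenCV 4.12 (cv2) and the standard library are available. Lean on these libraries where they do the work, as an engineer would, in place of code of your own. Each camera call takes 0.05 s, during which the arm holds its last target.

## Working session

There is one attempt and no reset: what is moved stays moved. The work goes in short steps, Python scripts to look and compute and a tool call to move; the robot and the scene stay as the last step left them, time stands still between calls to the robot, and variables do not carry over. Pictures are saved under pics/ and viewed, and the job is handed in when it is done.

Besides the shell and the picture viewer there is one more tool, called after ">>>" in YAML: its name, and indented under it one key for each argument. arm_command: Moves the arm, as the interface text tells. Its arguments: {"type":"object","properties":{"slide":{"type":"array","items":{"type":"array","items":{"type":"number"}}},"turn":{"type":"array","items":{"type":"array","items":{"type":"number"}}},"grip":{"type":"array","items":{"type":"number"}},"newtons":{"type":"number"}},"required":["slide","turn","grip"]}

```bash
ls; mkdir -p pics; cat > h.py <<'E'
from workcell import env
import numpy as np, cv2
def save(name,fn):
    s=env.state(); p,d=env.grab_frame(name)
    cv2.imwrite('pics/'+fn+'.png',p[:,:,::-1]); np.savez('pics/'+fn+'.npz',p=p,d=d,pos=np.array(s['ee_pos']),rot=np.array(s['ee_rot']))
    return p,d
def Rm(r):
    from scipy.spatial.transform import Rotation as R
    return R.from_euler('xyz',r,degrees=True).as_matrix()
def cloud(name,fn):
    z=np.load('pics/'+fn+'.npz'); c=env.calibration(name); K=np.array(c['K']);d=z['d'].astype(float)
    v,u=np.mgrid[0:384,0:512]; pts=np.stack([u,v],-1).reshape(-1,1,2).astype(float)
    x=(pts[:,0,0]-K[0,2])/K[0,0]; y=(pts[:,0,1]-K[1,2])/K[1,1]
    k=c['k1']; rx,ry=x.copy(),y.copy()
    for _ in range(20):
        f=1+k*(rx**2+ry**2); rx=x/f; ry=y/f
    D=d.ravel(); P=np.stack([rx*D,-ry*D,-D,np.ones_like(D)],0)
    if 'camera_from_world' in c: W=np.linalg.inv(np.array(c['camera_from_world']))@P
    else:
        T=np.eye(4);T[:3,:3]=Rm(z['rot']);T[:3,3]=z['pos']
        W=T@np.array(c['T_tool_cam'])@P
    W=W[:3].T.reshape(384,512,3); W[d==0]=np.nan
    return z['p'],W
E
python3 - <<'E'
from h import *
print(env.state())
for n in ['side','top','wrist']:
    save(n,n+'0')
    for l in ['cell_center','stand','photometer','jaw']:
        if n=='wrist': continue
        try: print(n,l,env.search_frame(n,l))
        except Exception as e: print(n,l,e)
print(env.calibration('wrist'))
print(env.state()['time_s'])
E
```

```text
pics
{'time_s': 0.0, 'qpos': array([ 7.39119672e+01,  1.83517968e+01,  8.97069833e+01, -6.12655689e-04,
        7.20430071e+01, -1.14419038e+00]), 'qvel': array([-0.01294723,  0.0117301 , -0.0368879 , -0.00595616,  0.04402727,
        0.0431061 ]), 'effort': array([ 2.55946379e-04, -4.12468278e+01, -2.31968558e+01,  7.27141974e-02,
        4.58218670e-02, -1.27844787e-04]), 'ee_pos': array([148.11331623, 555.03937126, 195.11483392]), 'ee_rot': array([ -90.81631958,   89.89821114, -105.75997262]), 'force': array([-0.63421284, -0.26176477, -0.01909031]), 'torque': array([ 0.01451617,  0.00251902, -0.01881226]), 'gripper_width': 91.2741379243324}
side cell_center [{'point': [491.1, 26.5, 50.7], 'p': 0.73}]
side stand [{'point': [485.6, 27.8, 18.2], 'p': 0.71}]
side photometer [{'point': [453.9, -174.4, 31.4], 'p': 0.66}]
side jaw [{'point': [471.6, -188.9, 47.5], 'p': 0.62}, {'point': [489.3, 23.9, 51.2], 'p': 0.42}]
top cell_center [{'point': [495.1, 7.6, 78.3], 'p': 0.63}, {'point': [580.8, -52.2, 96.6], 'p': 0.53}]
top stand [{'point': [496.7, 11.5, 16.5], 'p': 0.56}]
top photometer [{'point': [455.5, -188.9, 28.5], 'p': 0.57}]
top jaw [{'point': [471.8, -193.8, 39.4], 'p': 0.47}]
{'K': array([[325.80872908,   0.        , 260.87703919],
       [  0.        , 325.80872908, 192.94198115],
       [  0.        ,   0.        ,   1.        ]]), 'k1': -0.07325782038010029, 'T_tool_cam': array([[ 2.86785872e-04,  2.87408102e-01, -9.57808175e-01,
        -1.88763211e+02],
       [ 9.99999658e-01, -8.25675895e-04,  5.16594378e-05,
         4.06648704e-02],
       [-7.75991781e-04, -9.57807862e-01, -2.87408241e-01,
        -8.08984506e+01],
       [ 0.00000000e+00,  0.00000000e+00,  0.00000000e+00,
         1.00000000e+00]])}
0.55
```

View pics/side0.png

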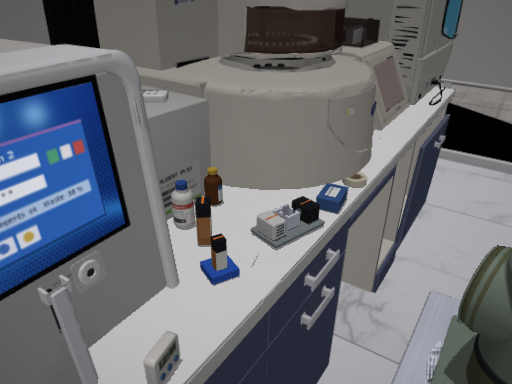

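View pics/top0.png

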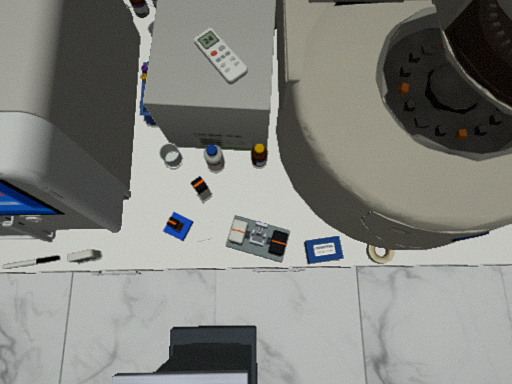

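```bash
python3 - <<'E'
from h import *
p,W=cloud('top','top0')
import itertools
# height map rectified 
m=np.isfinite(W[...,0])&(abs(W[...,2])<200)
for n in ['top','side']:
    print(n, np.linalg.inv(np.array(env.calibration(n)['camera_from_world']))[:3,3])
# worktop level
z=W[...,2][m]; h,e=np.histogram(z,bins=np.arange(-20,130,2)); print([(a,b) for a,b in zip(e,h) if b>100])
E
```

```text
top [ 367.76532974 -185.44368525  905.10937653]
side [108.23992242 499.68843267 498.91965042]
[(np.int64(-10), np.int64(121)), (np.int64(-8), np.int64(1041)), (np.int64(-6), np.int64(6935)), (np.int64(-4), np.int64(13254)), (np.int64(-2), np.int64(6852)), (np.int64(0), np.int64(1130)), (np.int64(2), np.int64(116)), (np.int64(6), np.int64(168)), (np.int64(8), np.int64(439)), (np.int64(10), np.int64(586)), (np.int64(12), np.int64(379)), (np.int64(14), np.int64(315)), (np.int64(16), np.int64(225)), (np.int64(18), np.int64(152)), (np.int64(20), np.int64(171)), (np.int64(22), np.int64(209)), (np.int64(24), np.int64(257)), (np.int64(26), np.int64(241)), (np.int64(28), np.int64(416)), (np.int64(30), np.int64(584)), (np.int64(32), np.int64(330)), (np.int64(34), np.int64(225)), (np.int64(36), np.int64(194)), (np.int64(38), np.int64(216)), (np.int64(40), np.int64(196)), (np.int64(42), np.int64(225)), (np.int64(44), np.int64(236)), (np.int64(46), np.int64(371)), (np.int64(48), np.int64(531)), (np.int64(50), np.int64(426)), (np.int64(52), np.int64(252)), (np.int64(54), np.int64(207)), (np.int64(
[... 419 characters left out ...]
4)), (np.int64(84), np.int64(194)), (np.int64(86), np.int64(189)), (np.int64(88), np.int64(227)), (np.int64(90), np.int64(195)), (np.int64(92), np.int64(211)), (np.int64(94), np.int64(226)), (np.int64(96), np.int64(266)), (np.int64(98), np.int64(276)), (np.int64(100), np.int64(230)), (np.int64(102), np.int64(230)), (np.int64(104), np.int64(216)), (np.int64(106), np.int64(197)), (np.int64(108), np.int64(180)), (np.int64(110), np.int64(205)), (np.int64(112), np.int64(195)), (np.int64(114), np.int64(180)), (np.int64(116), np.int64(198)), (np.int64(118), np.int64(217)), (np.int64(120), np.int64(200)), (np.int64(122), np.int64(197)), (np.int64(124), np.int64(208)), (np.int64(126), np.int64(208))]
```

```bash
python3 - <<'E'
from h import *
print(Rm(env.state()['ee_rot']).round(3))
p,W=cloud('top','top0')
c=p[140:280,150:350]; cv2.imwrite('pics/topc.png',cv2.resize(c[:,:,::-1],(800,560),interpolation=cv2.INTER_CUBIC))
p,W=cloud('side','side0')
c=p[160:290,150:360]; cv2.imwrite('pics/sidec.png',cv2.resize(c[:,:,::-1],(800,495),interpolation=cv2.INTER_CUBIC))
E
```

```text
[[ 0.     0.258  0.966]
 [ 0.     0.966 -0.258]
 [-1.     0.     0.   ]]
```

View pics/topc.png

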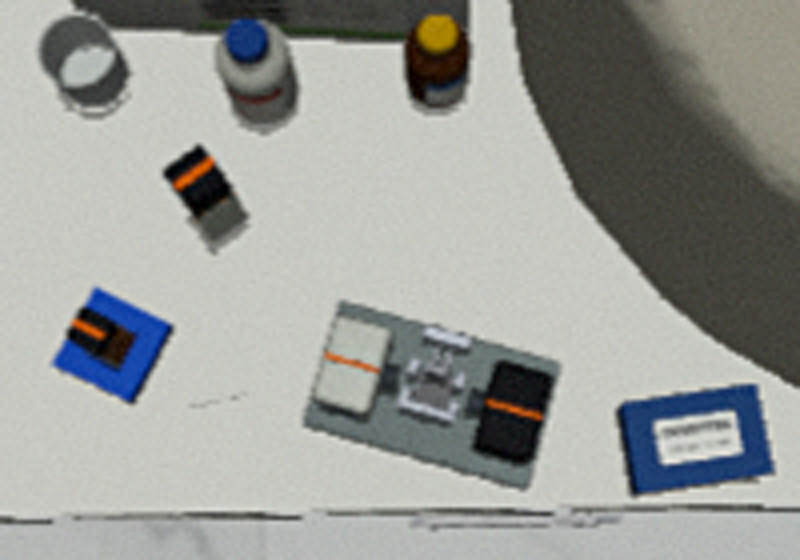

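View pics/sidec.png

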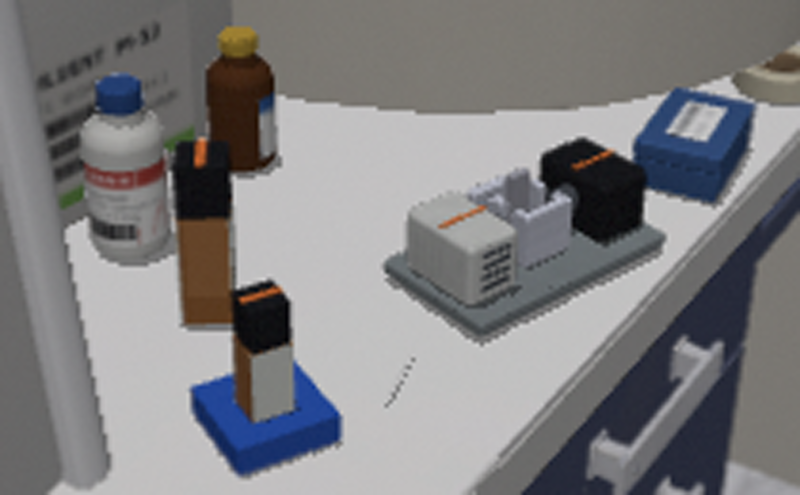

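>>> arm_command:
  slide:
    - [0,-21.7,6]
    - [0,-21.7,6]
    - [0,-21.7,6]
    - [0,-21.7,6]
    - [0,-21.7,6]
    - [0,-21.7,6]
    - [0,-32.3,24.4]
    - [0,-32.3,24.4]
    - [0,-32.3,24.4]
    - [0,-32.3,24.4]
    - [0,-32.3,24.4]
    - [0,-32.3,24.4]
    - [0,-32.3,24.4]
  turn:
    - [0,0,0]
    - [0,0,0]
    - [0,0,0]
    - [0,0,0]
    - [0,0,0]
    - [0,0,0]
    - [0,0,0]
    - [0,0,0]
    - [0,0,0]
    - [0,0,0]
    - [0,0,0]
    - [0,0,0]
    - [0,0,0]
  grip: [0,0,0,0,0,0,0,0,0,0,0,0,0]

```text
time_s: 1.63
ee_pos: [302.1, 179.0, 196.1]
ee_rot: [50.5, 90.0, 35.2]
force: [-0.3, 0.4, -0.4]
gripper_width: 90.9
```

>>> arm_command:
  slide:
    - [0,-22.5,16.1]
    - [0,-22.5,16.1]
    - [0,-22.5,16.1]
    - [0,-22.5,16.1]
    - [0,-22.5,16.1]
    - [0,-22.5,16.1]
    - [0,-22.5,16.1]
    - [0,-22.5,16.1]
    - [0,-22.5,16.1]
    - [0,-22.5,16.1]
  turn:
    - [0,0,0]
    - [0,0,0]
    - [0,0,0]
    - [0,0,0]
    - [0,0,0]
    - [0,0,0]
    - [0,0,0]
    - [0,0,0]
    - [0,0,0]
    - [0,0,0]
  grip: [0,0,0,0,0,0,0,0,0,0]

```text
time_s: 2.47
ee_pos: [397.8, -76.5, 195.7]
ee_rot: [143.6, 89.9, 128.8]
force: [-0.7, -0.5, -0.5]
gripper_width: 91.5
```

```bash
python3 - <<'E'
from h import *
save('wrist','w1')
for l in ['cell_center','photometer','jaw']: print(l,env.search_frame('wrist',l))
s=env.state(); print(s['time_s'],s['ee_pos'],s['qpos']); print(Rm(s['ee_rot']).round(3))
p,W=cloud('wrist','w1')
m=np.isfinite(W[...,0])&(abs(W[...,2])<15); print(np.median(W[...,2][m]))
E
```

```text
cell_center [{'point': [573.7, -47.2, 74.8], 'p': 0.87}]
photometer []
jaw [{'point': [472.1, -186.9, 36.7], 'p': 0.72}, {'point': [455.3, -165.7, 27.5], 'p': 0.67}]
2.6667 [397.93195297 -76.88579914 196.02482688] [-1.25772791e+01  2.80275784e+00  1.09521117e+02  1.95053127e-02
  6.76740203e+01 -8.77886531e+01]
[[ 0.     0.255  0.967]
 [ 0.     0.967 -0.255]
 [-1.     0.     0.   ]]
-1.3873003374459927
```

View pics/w1.png

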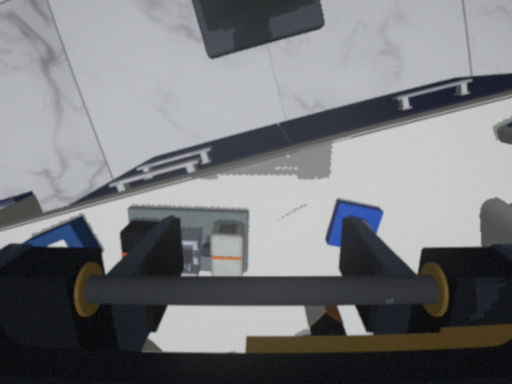

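```bash
python3 - <<'E'
from h import *
p,W=cloud('top','top0'); q,V=cloud('side','side0')
P=np.vstack([W.reshape(-1,3),V.reshape(-1,3)]); P=P[np.isfinite(P).all(1)]
print('      ',*range(160,-420,-40))
for x in range(400,800,40):
    r=[]
    for y in range(160,-420,-40):
        k=P[(abs(P[:,0]-x)<20)&(abs(P[:,1]-y)<20)]
        r.append(int(np.percentile(k[:,2],98)) if len(k)>3 else -99)
    print(x,r)
E
```

```text
160 120 80 40 0 -40 -80 -120 -160 -200 -240 -280 -320 -360 -400
400 [0, 0, 0, 0, 0, 0, 0, 0, 0, 10, 18, 0, 33, 33, 32]
440 [0, 1, 0, 0, 0, 0, 0, 51, 50, 49, 53, 8, 34, 34, 34]
480 [262, 188, 0, 79, 79, 1, 1, 52, 53, 56, 52, 46, 0, 125, 259]
520 [421, 386, 0, 79, 79, 1, 0, 50, 50, 37, 0, 0, 162, 263, 272]
560 [424, 388, 0, 0, 0, 100, 66, 0, 1, 0, 0, 81, 264, 272, 273]
600 [423, 389, 0, 0, 0, 101, 99, 1, 0, 0, 0, 250, 272, 274, 274]
640 [419, 323, 0, 0, 0, 67, 83, 0, 1, 59, 75, 268, 274, 274, 275]
680 [419, 303, 48, 51, 45, 79, 106, 74, 69, 91, 185, 272, 275, 275, 276]
720 [419, 232, 0, 250, 250, 250, 251, 252, 252, 251, 237, 272, 275, 276, 277]
760 [419, 214, 0, 251, 251, 251, 252, 271, 270, 253, 271, 273, 275, 277, 278]
```

>>> arm_command:
  slide:
    - [0,2.1,13.1]
    - [0,2.1,13.1]
    - [0,2.1,13.1]
    - [0,2.1,13.1]
    - [0,2.1,13.1]
    - [0,2.1,13.1]
  turn:
    - [0,0,0]
    - [0,0,0]
    - [0,0,0]
    - [0,0,0]
    - [0,0,0]
    - [0,0,0]
  grip: [0,0,0,0,0,0]

```text
time_s: 3.17
ee_pos: [529.3, -90.9, 195.3]
ee_rot: [-178.2, 89.9, 166.9]
force: [-0.7, 0.9, -0.1]
gripper_width: 91.4
```

```bash
python3 - <<'E'
from h import *
save('wrist','w2')
for l in ['cell_center','photometer','jaw']: print(l,env.search_frame('wrist',l))
s=env.state(); print(s['time_s'],s['ee_pos'],s['qpos'].round(1)); print(Rm(s['ee_rot']).round(3))
p,W=cloud('wrist','w2')
m=np.isfinite(W[...,0])&(abs(W[...,2])<15); print(np.median(W[...,2][m]))
cv2.imwrite('pics/w2b.png',cv2.resize(p[:,:,::-1],(800,600),interpolation=cv2.INTER_CUBIC))
E
```

```text
cell_center [{'point': [494.4, 10.2, 83.3], 'p': 0.91}]
photometer [{'point': [460.8, -184.6, 37.7], 'p': 0.73}]
jaw [{'point': [474.0, -190.7, 36.1], 'p': 0.8}]
3.3667 [528.87226447 -91.44099761 196.39699689] [-11.   14.8  94.6   0.   70.6 -86.1]
[[-0.     0.258  0.966]
 [ 0.     0.966 -0.258]
 [-1.     0.    -0.   ]]
-1.4498958621330758
```

View pics/w2b.png

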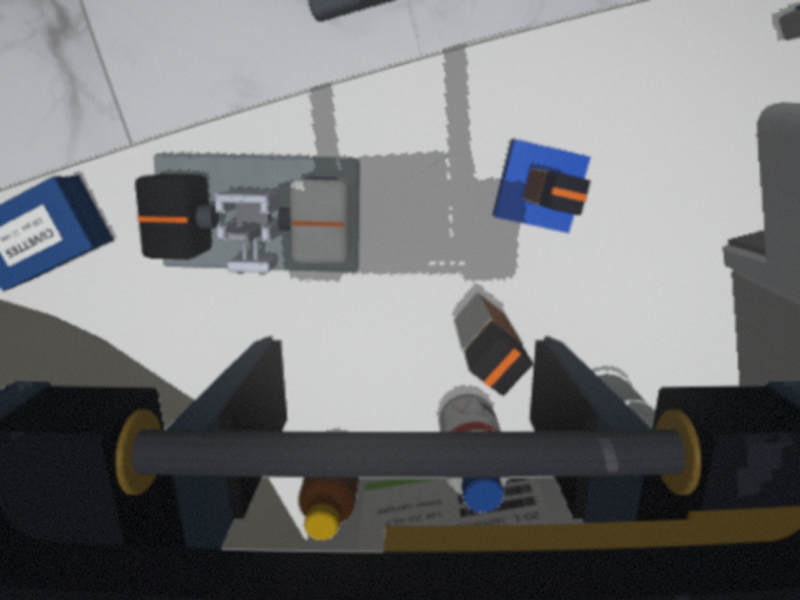

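```bash
cat >> h.py <<'E'
def rayplane(fn,uv,z):
    """wrist pixels (Nx2, 512 scale) onto plane world z"""
    n=np.load('pics/'+fn+'.npz'); c=env.calibration('wrist');K=np.array(c['K']);uv=np.atleast_2d(uv).astype(float)
    x=(uv[:,0]-K[0,2])/K[0,0]; y=(uv[:,1]-K[1,2])/K[1,1];rx,ry=x.copy(),y.copy()
    for _ in range(20):
        f=1+c['k1']*(rx**2+ry**2); rx=x/f; ry=y/f
    T=np.eye(4);T[:3,:3]=Rm(n['rot']);T[:3,3]=n['pos'];T=T@np.array(c['T_tool_cam'])
    D=np.stack([rx,-ry,-np.ones_like(rx)],1)@T[:3,:3].T;o=T[:3,3]
    return o+D*((z-o[2])/D[:,2])[:,None]
def ang(v): return np.degrees(np.arctan2(v[1],v[0]))
E
cat > an.py <<'E'
from h import *
import sys
fn=sys.argv[1]
p,W=cloud('wrist',fn)
hsv=cv2.cvtColor(np.ascontiguousarray(p),cv2.COLOR_RGB2HSV)
o=((hsv[...,0]>4)&(hsv[...,0]<16)&(hsv[...,1]>200)&(hsv[...,2]>150)).astype(np.uint8)
n,L,st,ce=cv2.connectedComponentsWithStats(o)
for i in range(1,n):
    if st[i,4]<20: continue
    v,u=np.nonzero(L==i); z=np.nanmedian(W[v,u,2]); zz=51 if z<65 else (79 if z<90 else 104)
    Q=rayplane(fn,np.stack([u,v],1),zz)[:,:2]
    r=cv2.minAreaRect(Q.astype(np.float32)); c0=Q.mean(0); e=np.linalg.svd(Q-c0)[2][0]
    print('orange',ce[i].round(1),st[i,4],'z',round(float(z),1),'ctr',c0.round(1),np.round(r[0],1),np.round(r[1],1),'dir',round(ang(e)%180,2))
b=((hsv[...,0]>105)&(hsv[...,0]<125)&(hsv[...,1]>180)).astype(np.uint8)
n,L,st,ce=cv2.connectedComponentsWithStats(b)
for i in range(1,n):
    if st[i,4]<400: continue
    v,u=np.nonzero((L==i)&(W[...,2]>10)); Q=rayplane(fn,np.stack([u,v],1),16)[:,:2]
    r=cv2.minAreaRect(Q.astype(np.float32)); print('blue',ce[i].round(1),np.round(r[0],1),np.round(r[1],1),round(r[2],2))
E
python3 an.py w2; python3 - <<'E'
from h import *
p,W=cloud('wrist','w2')
c=p[80:190,70:250]; cv2.imwrite('pics/w2p.png',cv2.resize(c[:,:,::-1],(792,484),interpolation=cv2.INTER_CUBIC))
E
```

```text
(no output)
```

View pics/w2p.png

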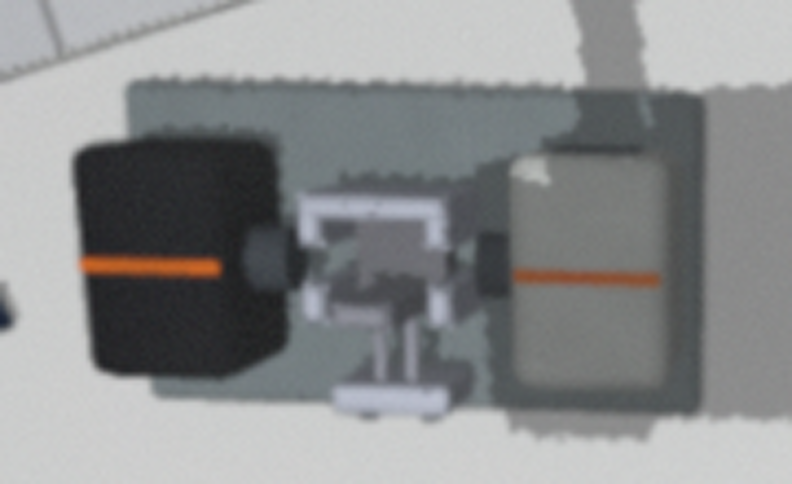

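```bash
sed -i 's/>200)&(hsv\[...,2\]>150/>150)\&(hsv[...,2]>100/; s/>105)&(hsv\[...,0\]<125)&(hsv\[...,1\]>180/>100)\&(hsv[...,0]<130)\&(hsv[...,1]>150/' an.py; python3 an.py w2
python3 - <<'E'
from h import *
p=np.load('pics/w2.npz')['p']; print(p[140,206],p[143,204], p[125,364:370], p[110,345])
E
```

```text
orange [363.7 123.9] 111 z 79.5 ctr [499.2  15.9] [499.   15.8] [20.9  4.6] dir 63.14
orange [104.2 140. ] 125 z 51.5 ctr [ 450.4 -238.3] [ 450.3 -238.5] [32.4  4.2] dir 71.94
orange [321.3 234.6] 176 z 100.5 ctr [586.  -47.4] [586.1 -47.5] [ 6.2 27.7] dir 126.98
blue [342.9 117.2] [498.8  15.4] [55.1 53.5] 63.34
blue [ 29.3 147.8] [ 432.3 -360. ] [56.7 97.8] 7.44
blue [308.7 316. ] [741.5 -80.2] [32.8 32.4] 74.64
[122 119 118] [136  80  54] [[201 104  48]
 [205 107  48]
 [208 110  50]
 [208 110  51]
 [208 109  49]
 [205 106  48]] [66 55 54]
```

>>> arm_command:
  slide:
    - [6.6,-6.3,-0.8]
    - [6.6,-6.3,-0.8]
    - [6.6,-6.3,-0.8]
    - [6.6,-6.3,-0.8]
    - [6.6,-6.3,-0.8]
  turn:
    - [0,0,0]
    - [0,0,0]
    - [0,0,0]
    - [0,0,0]
    - [0,0,0]
  grip: [0,0,0,0,0]

```text
time_s: 3.78
ee_pos: [506.2, -150.6, 130.7]
ee_rot: [36.7, 89.9, 21.7]
force: [0.6, 0.4, 0.9]
gripper_width: 91.2
```

```bash
python3 - <<'E'
from h import *
save('wrist','w3')
s=env.state(); print(s['time_s'],s['ee_pos'],s['qpos'].round(1)); print(Rm(s['ee_rot']).round(3))
p,W=cloud('wrist','w3')
m=np.isfinite(W[...,0])&(abs(W[...,2])<15); print(np.median(W[...,2][m]))
c=p[60:240,30:330]; cv2.imwrite('pics/w3b.png',cv2.resize(c[:,:,::-1],(800,480),interpolation=cv2.INTER_CUBIC))
E
python3 an.py w3
```

```text
3.8333 [ 507.10412903 -150.34676953  131.30245978] [-17.8  17.  101.5   0.   61.4 -92.8]
[[ 0.003  0.258  0.966]
 [-0.     0.966 -0.258]
 [-1.     0.001  0.003]]
-1.387346225932788
orange [470.1 141.1] 159 z 79.4 ctr [499.2  16.1] [499.2  16.2] [21.   4.7] dir 63.42
orange [141.9 157.8] 154 z 51.6 ctr [ 450.3 -239.2] [ 450.5 -238.9] [31.9  3.4] dir 73.47
orange [266.  161.3] 68 z 51.5 ctr [ 480.4 -139.1] [ 480.5 -139.2] [31.8  1.5] dir 73.25
blue [423.4 128.9] [498.4  14.4] [58.4 54.2] 63.42
blue [ 39.3 166.2] [ 433.3 -364.1] [56.3 90.1] 7.65
```

View pics/w3b.png

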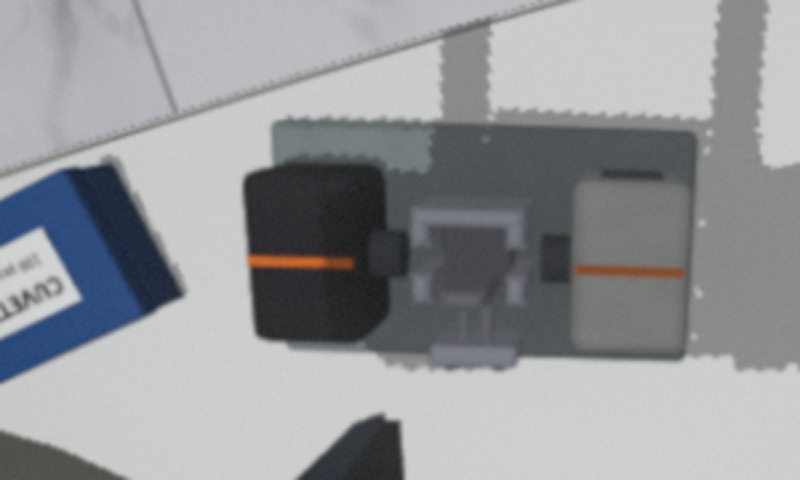

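```bash
python3 - <<'E'
from h import *
P=[]
for n,f in [('top','top0'),('side','side0'),('wrist','w2')]:
    w=cloud(n,f)[1].reshape(-1,3); P.append(w[np.isfinite(w).all(1)])
P=np.vstack(P[:2])
for c,th,zmin in [((465.4,-189.1),-16.75,110),((499.2,16.1),-26.7,95)]:
    t=np.radians(th); ty=np.array([np.cos(t),np.sin(t)]); tz=np.array([ty[1],-ty[0]])
    for z0,z1 in [(zmin,140),(140,200),(200,300),(300,450)]:
        k=P[(P[:,2]>z0)&(P[:,2]<z1)]; a=(k[:,:2]-c)@ty; b=(k[:,:2]-c)@tz
        dx=np.maximum(abs(a)-89,0); dz=np.maximum(np.maximum(b-38,-b-110),0)
        d=np.hypot(dx,dz); i=np.argsort(d)[:40]; print(th,(z0,z1),d[i[[0,10,39]]].round(0),k[i[10]].round(0))
print(rayplane('w3',[(30+411*.375,60+255*.375),(30+526*.375,60+255*.375)],45).round(1))
E
```

```text
-16.75 (110, 140) [60. 62. 64.] [ 577. -301.  113.]
-16.75 (140, 200) [63. 64. 66.] [ 588. -293.  144.]
-16.75 (200, 300) [67. 69. 70.] [ 586. -301.  202.]
-16.75 (300, 450) [217. 217. 218.] [511. 139. 312.]
-26.7 (95, 140) [0. 0. 0.] [496. 136. 105.]
-26.7 (140, 200) [0. 0. 0.] [490. 144. 159.]
-26.7 (200, 300) [0. 0. 1.] [497. 140. 204.]
-26.7 (300, 450) [4. 5. 6.] [513. 138. 307.]
[[ 458.6 -205.6   45. ]
 [ 468.3 -170.    45. ]]
```

>>> arm_command:
  slide:
    - [-6.9,5.6,-2.2]
    - [-6.9,5.6,-2.2]
    - [-6.9,5.6,-2.2]
    - [-6.9,5.6,-2.2]
    - [-6.9,5.6,-2.2]
    - [-6.9,5.6,-2.2]
    - [-6.9,5.6,-2.2]
    - [-6.9,5.6,-2.2]
    - [-6.9,5.6,-2.2]
    - [-6.9,5.6,-2.2]
    - [-6.9,5.6,-2.2]
    - [-6.9,5.6,-2.2]
    - [-6.9,5.6,-2.2]
    - [-6.9,5.6,-2.2]
    - [-6.9,5.6,-2.2]
    - [-6.9,15.9,-5]
    - [-6.9,15.9,-5]
    - [-6.9,15.9,-5]
    - [-6.9,15.9,-5]
    - [-6.9,15.9,-5]
  turn:
    - [1.775,0,0]
    - [1.775,0,0]
    - [1.775,0,0]
    - [1.775,0,0]
    - [1.775,0,0]
    - [1.775,0,0]
    - [1.775,0,0]
    - [1.775,0,0]
    - [1.775,0,0]
    - [1.775,0,0]
    - [1.775,0,0]
    - [1.775,0,0]
    - [1.775,0,0]
    - [1.775,0,0]
    - [1.775,0,0]
    - [1.775,0,0]
    - [1.775,0,0]
    - [1.775,0,0]
    - [1.775,0,0]
    - [1.775,0,0]
  grip: [0,0,0,0,0,0,0,0,0,0,0,0,0,0,0,0,0,0,0,0]

```text
time_s: 5.5
ee_pos: [499.4, 17.4, 200.0]
ee_rot: [113.1, 89.9, -3.2]
force: [-0.7, -0.2, -0.5]
gripper_width: 91.2
```

```bash
cat > st.py <<'E'
from h import *
import sys
s=env.state(); R=Rm(s['ee_rot'])
print('t',round(s['time_s'],2),'pos',np.round(s['ee_pos'],2),'ty dir',round(ang(R[:,1]),2),'down',R[:,0].round(4),'F',np.round(s['force'],2),'T',np.round(s['torque'],3),'w',round(s['gripper_width'],2),'q',s['qpos'].round(0))
if len(sys.argv)>2:
    d=R.T@(np.array([float(a) for a in sys.argv[1:4]])-s['ee_pos']); print('slide cm',(d/10).round(2))
    if len(sys.argv)>4: print('turn x rad', -np.radians(float(sys.argv[4])-ang(R[:,1])))
E
python3 st.py 499.2 16.1 57.5 -26.7; python3 -c "
from h import *
save('wrist','w4')"; python3 an.py w4
```

```text
t 5.5 pos [499.45  17.39 200.03] ty dir -26.34 down [ 2.2e-03 -1.0e-04 -1.0e+00] F [-0.74 -0.2  -0.48] T [-0.12   0.139 -0.014] w 91.18 q [ 1. 11. 99. -0. 70. 27.]
slide cm [1.425e+01 1.000e-02 1.400e-01]
turn x rad 0.006311283110367014
orange [260.3 182.3] 66 z 79.6 ctr [499.8  17. ] [499.8  16.7] [19.3  3. ] dir 62.36
orange [373.8 207. ] 184 z 100.6 ctr [587.2 -45.4] [587.4 -45.6] [ 5.9 27.9] dir 126.86
blue [261.1 165.3] [500.   16.5] [53.8 53. ] 63.7
blue [465.9 195.6] [ 712.8 -126. ] [32.8 41.7] 46.32
```

View pics/w4.png

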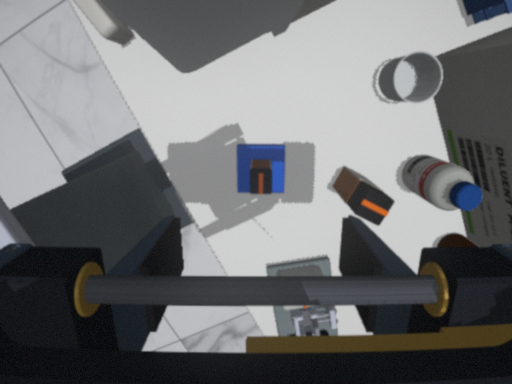

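>>> arm_command:
  slide:
    - [4,0,0.1]
    - [8,0,0.1]
    - [11,0,0.1]
    - [13,0,0.1]
    - [14.2,0,0.1]
    - [14.2,0,0.1]
    - [14.2,0,0.1]
  turn:
    - [0.006,0,0]
    - [0.006,0,0]
    - [0.006,0,0]
    - [0.006,0,0]
    - [0.006,0,0]
    - [0.006,0,0]
    - [0.006,0,0]
  grip: [0,0,0,0,0,0,0]

```text
time_s: 6.13
ee_pos: [498.7, 14.2, 57.0]
ee_rot: [-51.5, 90.0, -168.6]
force: [0.6, 0.0, 1.4]
gripper_width: 91.0
```

```bash
python3 st.py 499.5 16.6 57.5 -26.7; python3 -c "
from h import *
save('wrist','w5')"; python3 an.py w5
```

```text
t 6.13 pos [498.71  14.18  57.01] ty dir -27.02 down [-4.e-04 -1.e-04 -1.e+00] F [0.59 0.03 1.36] T [-0.173  0.054 -0.031] w 90.99 q [  0.  19. 111.  -0.  50.  27.]
slide cm [-0.05 -0.04 -0.25]
turn x rad -0.005589842650606528
orange [259. 243.] 234 z 79.6 ctr [499.3  16.3] [499.3  16.2] [21.   3.4] dir 63.36
blue [260.  197.9] [499.8  17.1] [55.3 54.2] 63.46
```

View pics/w5.png

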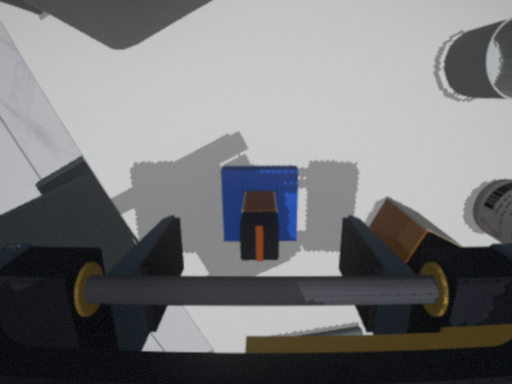

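>>> arm_command:
  slide:
    - [0,0,-0.2]
    - [0,0,-0.2]
    - [0,0,-0.2]
    - [0,0,-0.2]
    - [0,0,-0.2]
    - [0,0,-0.2]
    - [0,0,-0.2]
    - [0,0,-0.2]
    - [0,0,-0.2]
    - [0,0,-0.2]
    - [0,0,-0.2]
    - [0,0,-0.2]
  turn:
    - [0,0,0]
    - [0,0,0]
    - [0,0,0]
    - [0,0,0]
    - [0,0,0]
    - [0,0,0]
    - [0,0,0]
    - [0,0,0]
    - [0,0,0]
    - [0,0,0]
    - [0,0,0]
    - [0,0,0]
  grip: [150,170,180,190,200,210,220,230,255,255,255,255]
  newtons: 40

```text
time_s: 7.18
ee_pos: [499.4, 16.8, 56.9]
ee_rot: [-176.5, 90.0, 66.5]
force: [0.6, -1.0, -0.1]
gripper_width: 20.8
```

```bash
python3 st.py 499.5 16.6 57.5 -26.7; python3 -c "
from h import *
save('wrist','w6')"; python3 an.py w6;python3 st.py
```

```text
t 7.18 pos [499.44  16.78  56.92] ty dir -26.99 down [ 0.e+00  1.e-04 -1.e+00] F [ 0.65 -1.04 -0.07] T [-0.141  0.125  0.011] w 20.79 q [  1.  19. 111.   0.  50.  28.]
slide cm [-0.06  0.01  0.01]
turn x rad -0.005017720690276294
orange [261.  247.4] 235 z 79.6 ctr [499.8  16. ] [499.8  15.9] [20.5  3.4] dir 63.18
orange [417.8 247.4] 40 z 66.6 ctr [579.9 -25.4] [579.6 -25.5] [15.7  1. ] dir 36.22
blue [259.8 191.7] [503.6  24.5] [38. 54.] 63.04
t 7.23 pos [499.4   16.79  56.88] ty dir -26.99 down [-1.e-04  1.e-04 -1.e+00] F [ 0.74  1.1  -0.2 ] T [-0.096  0.042 -0.036] w 21.01 q [  1.  19. 111.   0.  50.  28.]
```

>>> arm_command:
  slide:
    - [-2,0,0]
    - [-4,0,0]
    - [-7,0,0]
    - [-7,0,0]
    - [-7,0,0]
    - [-7,1,3.5]
    - [-7,2,7]
    - [-7,3,10.5]
    - [-7,4,14]
    - [-7,5,17]
    - [-7,5.4,19]
    - [-7,5.7,19.9]
    - [-7,5.7,19.9]
    - [-7,5.7,19.9]
  turn:
    - [0,0,0]
    - [0,0,0]
    - [0,0,0]
    - [0,0,0]
    - [0,0,0]
    - [-0.05,0,0]
    - [-0.1,0,0]
    - [-0.179,0,0]
    - [-0.179,0,0]
    - [-0.179,0,0]
    - [-0.179,0,0]
    - [-0.179,0,0]
    - [-0.179,0,0]
    - [-0.179,0,0]
  grip: [255,255,255,255,255,255,255,255,255,255,255,255,255,255]

```text
time_s: 8.4
ee_pos: [459.5, -185.8, 126.1]
ee_rot: [-120.3, 89.9, 132.9]
force: [-0.2, 0.1, -0.7]
gripper_width: 21.1
```

```bash
python3 st.py 459.9 -186.8 102.9 -16.75; python3 -c "
from h import *
p,d=save('wrist','w7'); cv2.imwrite('pics/w7b.png',cv2.resize(p[100:290,130:400,::-1],(800,563),interpolation=cv2.INTER_CUBIC))"; python3 an.py w7;python3 st.py
```

```text
t 8.4 pos [ 459.49 -185.76  126.07] ty dir -16.79 down [-0.0015  0.0016 -1.    ] F [-0.15  0.09 -0.68] T [-0.115  0.086  0.036] w 21.08 q [-23.  15. 106.   0.  60.  -7.]
slide cm [2.32 0.07 0.09]
turn x rad -0.0006667853050214087
orange [268.3 132.9] 68 z 51.7 ctr [ 481.  -137.2] [ 480.  -139.6] [32.1  1.6] dir 72.75
orange [261.  247.4] 245 z 148.7 ctr [ 453.8 -207.3] [ 453.7 -207.6] [27.5  4.4] dir 73.33
orange [267.4 266.3] 23 z 51.8 ctr [ 446.4 -252. ] [ 446. -252.] [5.1 3.6] dir 67.87
blue [263.  318.6] [ 420.7 -332.6] [47.  30.9] 14.1
t 8.45 pos [ 459.75 -185.31  126.31] ty dir -16.72 down [-0.001   0.0013 -1.    ] F [-0.36 -0.05  0.08] T [-0.045  0.052 -0.009] w 21.01 q [-23.  15. 106.   0.  60.  -7.]
```

View pics/w7b.png

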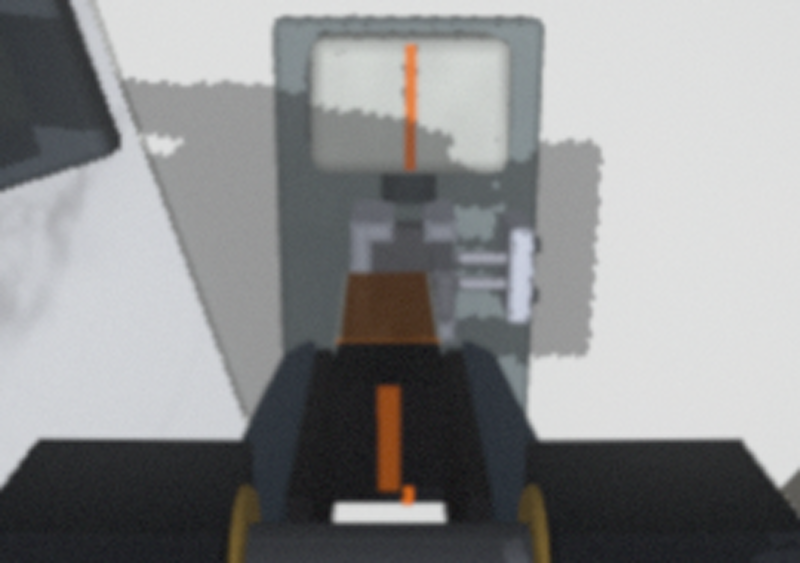

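>>> arm_command:
  slide:
    - [1,0,0]
    - [1.8,0,0.05]
    - [2.3,0,0.05]
    - [2.3,0,0.05]
    - [2.3,0,0.05]
    - [2.3,0,0.05]
  turn:
    - [0,0,0]
    - [0,0,0]
    - [0,0,0]
    - [0,0,0]
    - [0,0,0]
    - [0,0,0]
  grip: [255,255,255,255,255,255]

```text
time_s: 8.95
ee_pos: [460.0, -186.7, 103.9]
ee_rot: [122.1, 90.0, 15.3]
force: [0.4, 0.3, -0.0]
gripper_width: 20.9
```

```bash
cat > av.py <<'E'
from h import *
import sys
n=int(sys.argv[1]); P=[];F=[];T=[]
o=np.array([465.4,-189.1,46]); t=np.radians(-16.75); ex=np.array([np.cos(t),np.sin(t),0]); ey=np.array([-ex[1],ex[0],0])
for i in range(n):
    s=env.state(); P.append(s['ee_pos']); F.append(s['force']); T.append(s['torque']); env.grab_frame('wrist') if i<n-1 else 0
P=np.array(P);F=np.array(F); m=P.mean(0); f=F.mean(0)
print('t',round(s['time_s'],2),'mean',m.round(2),'sd',P.std(0).round(2))
print('in well frame: x %.2f y %.2f bottomz_above_walltop %.2f'%((m-o)@ex,(m-o)@ey,m[2]-52.9-46))
print('F ex %.2f ey %.2f z %.2f'%(f@ex,f@ey,f[2]),'sd',F.std(0).round(2),'T',np.mean(T,0).round(3),'w',round(s['gripper_width'],2))
R=Rm(s['ee_rot']);print('tydir',round(ang(R[:,1]),2))
E
python3 av.py 6
```

```text
t 9.2 mean [ 460.03 -186.9   104.16] sd [0.06 0.1  0.1 ]
in well frame: x -5.77 y 0.56 bottomz_above_walltop 5.26
F ex 0.10 ey 0.04 z -0.32 sd [0.3  0.72 0.15] T [-0.078  0.081 -0.018] w 20.99
tydir -16.73
```

>>> arm_command:
  slide:
    - [0,0.1,0]
    - [0,0.2,0]
    - [0,0.3,0]
    - [0,0.4,0]
    - [0,0.4,0]
    - [0,0.4,0]
  turn:
    - [0,0,0]
    - [0,0,0]
    - [0,0,0]
    - [0,0,0]
    - [0,0,0]
    - [0,0,0]
  grip: [255,255,255,255,255,255]

```text
time_s: 9.7
ee_pos: [463.0, -187.8, 103.8]
ee_rot: [-96.9, 89.9, 156.4]
force: [-2.2, 1.0, 0.7]
gripper_width: 20.8
```

```bash
python3 av.py 6
```

```text
t 9.95 mean [ 463.1  -187.86  103.77] sd [0.09 0.03 0.01]
in well frame: x -2.56 y 0.53 bottomz_above_walltop 4.87
F ex -2.81 ey -0.14 z 0.83 sd [0.44 0.43 0.3 ] T [ 0.078  0.792 -0.018] w 21.44
tydir -16.73
```

>>> arm_command:
  slide:
    - [0,0.1,0]
    - [0,0.2,0]
    - [0,0.3,0]
    - [0,0.36,0]
    - [0,0.36,0]
    - [0,0.36,0]
  turn:
    - [0,0,0]
    - [0,0,0]
    - [0,0,0]
    - [0,0,0]
    - [0,0,0]
    - [0,0,0]
  grip: [255,255,255,255,255,255]

```text
time_s: 10.45
ee_pos: [466.6, -188.9, 103.8]
ee_rot: [-99.0, 89.9, 154.3]
force: [-5.1, 1.3, 1.6]
gripper_width: 20.8
```

```bash
python3 av.py 6
```

```text
t 10.7 mean [ 466.57 -188.9   103.81] sd [0.03 0.02 0.01]
in well frame: x 1.07 y 0.53 bottomz_above_walltop 4.91
F ex -5.03 ey 0.01 z 1.91 sd [0.21 0.53 0.58] T [ 0.216  1.307 -0.013] w 21.19
tydir -16.73
```

>>> arm_command:
  slide:
    - [0.15,0,0]
    - [0.3,0,0]
    - [0.45,0,0]
    - [0.6,0,0]
    - [0.75,0,0]
    - [0.9,0,0]
    - [0.9,0,0]
  turn:
    - [0,0,0]
    - [0,0,0]
    - [0,0,0]
    - [0,0,0]
    - [0,0,0]
    - [0,0,0]
    - [0,0,0]
  grip: [255,255,255,255,255,255,255]

```text
time_s: 11.28
ee_pos: [466.5, -188.8, 94.7]
ee_rot: [-99.3, 89.9, 153.9]
force: [-4.6, 1.5, 1.2]
gripper_width: 21.0
```

```bash
python3 av.py 6
```

```text
t 11.53 mean [ 466.45 -188.83   94.68] sd [0.02 0.01 0.01]
in well frame: x 0.93 y 0.56 bottomz_above_walltop -4.22
F ex -5.19 ey -0.11 z 1.43 sd [0.37 0.54 0.25] T [ 0.234  1.268 -0.039] w 20.91
tydir -16.73
```

>>> arm_command:
  slide:
    - [0.2,0,0]
    - [0.4,0,0]
    - [0.6,0,0]
    - [0.8,0,0]
    - [1.0,0,0]
    - [1.2,0,0]
    - [1.35,0,0]
    - [1.35,0,0]
  turn:
    - [0,0,0]
    - [0,0,0]
    - [0,0,0]
    - [0,0,0]
    - [0,0,0]
    - [0,0,0]
    - [0,0,0]
    - [0,0,0]
  grip: [255,255,255,255,255,255,255,255]

```text
time_s: 12.2
ee_pos: [466.4, -188.8, 81.1]
ee_rot: [-97.8, 89.9, 155.4]
force: [-5.0, 2.0, 1.7]
gripper_width: 20.8
```

```bash
python3 av.py 5
```

```text
t 12.4 mean [ 466.33 -188.8    81.12] sd [0.02 0.01 0.01]
in well frame: x 0.80 y 0.56 bottomz_above_walltop -17.78
F ex -5.40 ey -0.16 z 1.41 sd [0.2  0.39 0.37] T [ 0.214  1.265 -0.033] w 20.95
tydir -16.73
```

>>> arm_command:
  slide:
    - [0.05,0,0]
    - [0.1,0,0]
    - [0.15,0,0]
    - [0.2,0,0]
    - [0.2,0,0]
  turn:
    - [0,0,0]
    - [0,0,0]
    - [0,0,0]
    - [0,0,0]
    - [0,0,0]
  grip: [255,255,255,255,255]

```text
time_s: 12.82
ee_pos: [466.5, -188.8, 79.4]
ee_rot: [-99.5, 89.9, 153.7]
force: [-5.7, 1.9, 2.8]
gripper_width: 20.8
```

>>> arm_command:
  slide:
    - [0.05,0,0]
    - [0.1,0,0]
    - [0.15,0,0]
    - [0.15,0,0]
  turn:
    - [0,0,0]
    - [0,0,0]
    - [0,0,0]
    - [0,0,0]
  grip: [255,255,255,255]

```text
time_s: 13.15
ee_pos: [466.5, -188.9, 77.9]
ee_rot: [-99.3, 89.9, 154.0]
force: [-5.2, 1.4, 2.4]
gripper_width: 21.0
```

>>> arm_command:
  slide:
    - [0.05,0,0]
    - [0.1,0,0]
    - [0.15,0,0]
    - [0.15,0,0]
  turn:
    - [0,0,0]
    - [0,0,0]
    - [0,0,0]
    - [0,0,0]
  grip: [255,255,255,255]

```text
time_s: 13.48
ee_pos: [466.6, -188.9, 76.4]
ee_rot: [-100.4, 89.9, 152.9]
force: [-5.2, 1.1, 2.9]
gripper_width: 21.0
```

>>> arm_command:
  slide:
    - [0.05,0,0]
    - [0.1,0,0]
    - [0.15,0,0]
    - [0.15,0,0]
  turn:
    - [0,0,0]
    - [0,0,0]
    - [0,0,0]
    - [0,0,0]
  grip: [255,255,255,255]

```text
time_s: 13.82
ee_pos: [466.8, -189.0, 76.3]
ee_rot: [-168.5, 90.0, 84.8]
force: [-7.8, 2.5, 12.6]
gripper_width: 21.0
```

```bash
python3 av.py 5; python3 st.py
```

```text
t 14.02 mean [ 466.82 -189.01   76.29] sd [0.02 0.01 0.01]
in well frame: x 1.33 y 0.50 bottomz_above_walltop -22.61
F ex -7.71 ey -0.19 z 12.09 sd [0.26 0.41 0.51] T [ 0.413  1.745 -0.002] w 21.2
tydir -16.73
t 14.02 pos [ 466.81 -188.99   76.29] ty dir -16.73 down [ 0.  0. -1.] F [-7.06  1.97 12.49] T [ 0.429  1.766 -0.004] w 21.2 q [-23.  18. 109.   0.  53.  -7.]
```

>>> arm_command:
  slide:
    - [0.03,-0.05,0]
    - [0.03,-0.1,0]
    - [0.03,-0.1,0]
    - [0.03,-0.1,0]
    - [0.03,-0.1,0]
    - [0.03,-0.1,0]
  turn:
    - [0,0,0]
    - [0,0,0]
    - [0,0,0]
    - [0,0,0]
    - [0,0,0]
    - [0,0,0]
  grip: [255,255,255,255,255,255]

```text
time_s: 14.52
ee_pos: [466.5, -188.9, 76.3]
ee_rot: [87.8, 89.9, -18.9]
force: [-6.9, 1.7, 12.4]
gripper_width: 21.1
```

```bash
python3 av.py 5; python3 st.py
```

```text
t 14.72 mean [ 466.52 -188.93   76.25] sd [0.   0.01 0.01]
in well frame: x 1.03 y 0.48 bottomz_above_walltop -22.65
F ex -6.84 ey 0.04 z 12.69 sd [0.51 0.51 0.61] T [0.371 1.554 0.003] w 21.14
tydir -16.74
t 14.72 pos [ 466.52 -188.94   76.25] ty dir -16.74 down [ 1.5e-03 -5.0e-04 -1.0e+00] F [-5.66  2.05 12.89] T [ 0.358  1.55  -0.043] w 21.14 q [-23.  18. 109.   0.  53.  -7.]
```

>>> arm_command:
  slide:
    - [0.02,-0.05,0]
    - [0.02,-0.1,0]
    - [0.02,-0.1,0]
    - [0.02,-0.1,0]
    - [0.02,-0.1,0]
  turn:
    - [0,0,0]
    - [0,0,0]
    - [0,0,0]
    - [0,0,0]
    - [0,0,0]
  grip: [255,255,255,255,255]

```text
time_s: 15.13
ee_pos: [466.2, -188.9, 76.2]
ee_rot: [88.8, 89.8, -17.9]
force: [-5.5, 2.3, 12.8]
gripper_width: 21.0
```

```bash
python3 av.py 5
```

```text
t 15.33 mean [ 466.22 -188.86   76.22] sd [0.02 0.01 0.01]
in well frame: x 0.71 y 0.47 bottomz_above_walltop -22.68
F ex -5.80 ey 0.27 z 12.25 sd [0.36 0.55 0.38] T [ 0.328  1.304 -0.009] w 21.24
tydir -16.74
```

>>> arm_command:
  slide:
    - [-0.03,-0.03,0]
    - [-0.06,-0.06,0]
    - [-0.06,-0.06,0]
    - [-0.06,-0.06,0]
    - [-0.06,-0.06,0]
    - [-0.06,-0.06,0]
    - [-0.06,-0.06,0]
    - [-0.06,-0.06,0]
    - [-0.06,-0.06,0]
  turn:
    - [0,0,0]
    - [0,0,0]
    - [0,0,0]
    - [0,0,0]
    - [0,0,0]
    - [0,0,0]
    - [0,0,0]
    - [0,0,0]
    - [0,0,0]
  grip: [255,255,190,180,170,160,150,130,130]

```text
time_s: 16.08
ee_pos: [464.9, -188.4, 74.9]
ee_rot: [94.8, 90.0, -12.0]
force: [0.6, -0.5, 0.2]
gripper_width: 44.7
```

```bash
python3 av.py 4; python3 -c "
from h import *
p,d=save('wrist','w8'); cv2.imwrite('pics/w8b.png',cv2.resize(p[100:290,130:400,::-1],(800,563),interpolation=cv2.INTER_CUBIC))"; python3 an.py w8
```

```text
t 16.23 mean [ 464.76 -188.39   74.96] sd [0.07 0.03 0.01]
in well frame: x -0.82 y 0.49 bottomz_above_walltop -23.94
F ex 0.17 ey 0.37 z -0.17 sd [0.17 0.52 0.46] T [-0.11   0.061 -0.011] w 44.91
tydir -16.73
orange [260.9 142.7] 142 z 51.6 ctr [ 480.3 -138.9] [ 480.2 -139.3] [32.7  1.3] dir 73.13
orange [260.9 251.4] 286 z 98.8 ctr [ 465.4 -188.1] [ 464.9 -189.2] [26.6  3.8] dir 72.86
```

View pics/w8b.png

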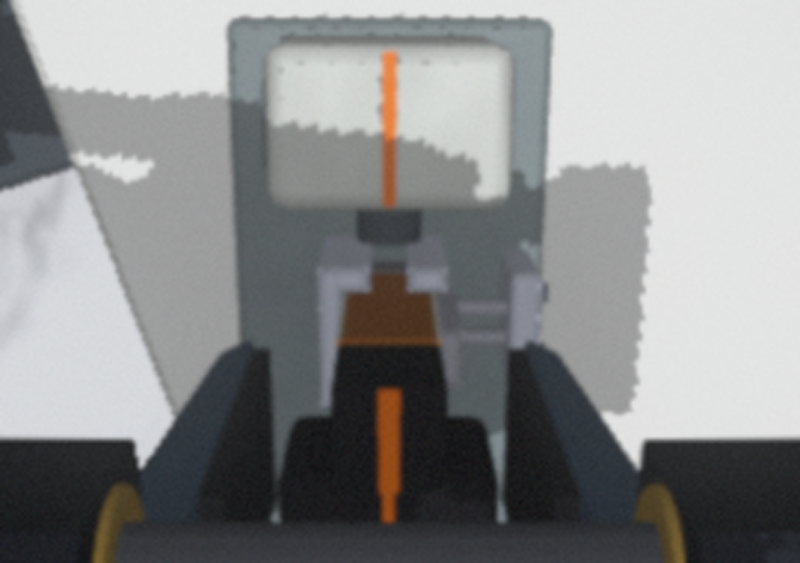

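>>> arm_command:
  slide:
    - [-1,0,0]
    - [-2,0,0]
    - [-4,0,0]
    - [-7,0,0]
    - [-11,0,0]
    - [-13,0,-2]
    - [-13,0,-4]
    - [-13,0,-4]
    - [-13,0,-4]
  turn:
    - [0,0,0]
    - [0,0,0]
    - [0,0,0]
    - [0,0,0]
    - [0,0,0]
    - [0,0,0]
    - [0,0,0]
    - [0,0,0]
    - [0,0,0]
  grip: [130,130,130,130,130,130,130,130,130]

```text
time_s: 17.03
ee_pos: [476.2, -149.7, 206.1]
ee_rot: [75.2, 89.9, -31.4]
force: [-1.5, -0.8, 0.3]
gripper_width: 44.7
```

```bash
python3 st.py; python3 -c "
from h import *
p,d=save('wrist','w9'); q,d2=save('side','side9')
a=cv2.resize(p[:,:,::-1],(400,300)); b=cv2.resize(q[140:300,180:390,::-1],(400,305),interpolation=cv2.INTER_CUBIC)[:300]
cv2.imwrite('pics/f9.png',np.hstack([a,b]))
p,W=cloud('wrist','w9')
m=(W[...,2]>92)&(W[...,2]<106)&(abs(W[...,0]-465)<25)&(abs(W[...,1]+189)<25)
v,u=np.nonzero(m); Q=rayplane('w9',np.stack([u,v],1),98.4)[:,:2]; r=cv2.minAreaRect(Q.astype(np.float32)); print(len(v),r,np.median(W[m][:,2]))
A=np.c_[W[m][:,:2]-[465,-189],np.ones(m.sum())]; print('top tilt',np.linalg.lstsq(A,W[m][:,2],rcond=None)[0])
"; python3 an.py w9
```

```text
t 17.03 pos [ 476.23 -149.71  206.15] ty dir -16.63 down [ 1.5e-03 -9.0e-04 -1.0e+00] F [-1.48 -0.79  0.32] T [-0.137  0.059 -0.013] w 44.72 q [-19.  11.  98.  -0.  71.  -2.]
501 ((465.5826721191406, -187.5244598388672), (23.17685890197754, 20.759748458862305), 73.35286712646484) 98.26576997781996
top tilt [-2.25376545e-02 -6.53837153e-02  9.81562378e+01]
orange [352.   37.5] 258 z 100.6 ctr [586.9 -47.7] [586.8 -47.7] [ 6.2 27.8] dir 126.99
orange [260.6 225.8] 87 z 98.9 ctr [ 465.8 -187.1] [ 466.1 -187.4] [20.8  3.9] dir 73.63
orange [260.5 250.6] 101 z 51.4 ctr [ 450.6 -238. ] [ 450.6 -238. ] [32.3  3.5] dir 73.21
blue [236.5  21.1] [497.8  12.1] [47.6 53.8] 64.07
blue [453.2  47.1] [722.1 -79.1] [32.8 40.1] 81.11
```

View pics/f9.png

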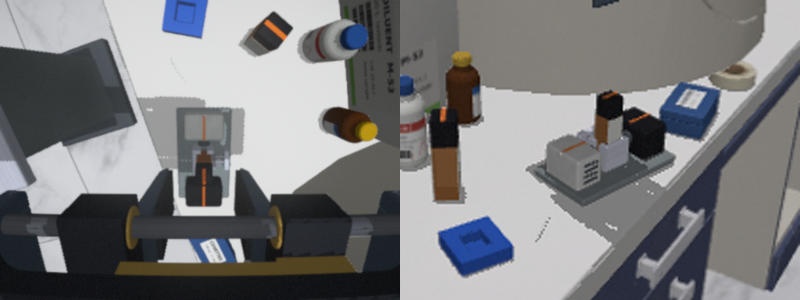

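```bash
python3 - <<'E'
from h import *
acc=[]
for k in range(4):
    save('wrist','w9_%d'%k); acc.append(cloud('wrist','w9_%d'%k)[1])
W=np.nanmean(acc,0)
def tilt(c,zl,zh,r=40):
    m=(W[...,2]>zl)&(W[...,2]<zh)&(np.hypot(W[...,0]-c[0],W[...,1]-c[1])<r)
    m=cv2.erode(m.astype(np.uint8),np.ones((5,5)))>0
    Q=W[m]; A=np.c_[Q[:,:2]-c,np.ones(len(Q))]; print(c,len(Q),np.linalg.lstsq(A,Q[:,2],rcond=None)[0].round(3),Q.mean(0).round(1))
tilt((465,-189),92,106); tilt((587,-47),94,108); tilt((480,-139),46,56); tilt((450,-239),46,56)
E
```

```text
(465, -189) 339 [ 2.0000e-03 -4.0000e-03  9.8431e+01] [ 465.4 -187.1   98.4]
(587, -47) 897 [ 6.0000e-03 -1.0000e-03  9.9978e+01] [587.2 -48.1 100. ]
(480, -139) 1347 [ 0.0000e+00 -5.0000e-03  5.0834e+01] [ 480.2 -138.    50.8]
(450, -239) 1057 [-5.000e-03 -1.300e-02  5.091e+01] [ 450.6 -236.2   50.9]
```

```bash
python3 -c "
from h import *
print(env.state()['time_s'],env.job_done())"
```

```text
the job is handed in; nothing more can be done
17.3333 None
```

The smaller amber cell is now in the photometer holder, and I handed the job in at 17.3 s of the 67 s allowed. No verdict was reported.

- **What I did:** I gripped the cell by the cap on its frosted faces, lifted it from the blue stand and turned it to match the light path. I pushed the jaw back with about 5 N, lowered the cell and felt the seat about 22.6 mm below the wall tops. I pressed it home with about 12.5 N vertical force at the wrist, part of which (about 2 N) was jaw friction. Then I opened the gripper and drew clear.
- **Last checks on the cell:**
  - The top is at 98.4 mm, matching the seat height I felt.
  - The tilt of the top is below 0.01 rad.
  - The orange stripe lines up with the light path to within about 0.4°.
- **Surroundings:** The wrist force was back to about zero. In the last pictures the white bottle, the brown bottle and the slide case look unmoved. I did not look again at the beaker, but the arm never went near it.
- **Checks that disagreed:**
  - A first rough tilt fit gave 0.065 rad. It included edge pixels; averaging four pictures and leaving the edges out gave 0.004 rad at most.
  - The last wrist view put the cell 1.5–2 mm along the light path from the middle of the well. The same view also placed the fixed housing about 1 mm off in the same direction, and the cheeks leave only 1.25 mm of play. I therefore take the real offset to be within about 1 mm.

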